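# Check a bench photometer: seat the reference filter and flip the spring lid shut

### The arm

A 6-joint arm with a two-finger parallel gripper is mounted at the origin on the work surface. World frame = base frame: x ahead of the robot, y to its left, z up, the work surface at z = 0. Lengths are in mm, angles in rad, forces in N, time in s.
With the tool pointing down it reaches from about 350 to 775 mm from the base axis. Payload 7.3 kg.
Tool frame: the origin (TCP) lies between the finger pads; the fingertips stand bot.tips_ahead ahead of it and the grasp point (between the pads) lies 6 mm ahead of it (bot.tips_ahead is the distance from the TCP to the fingertips, in mm); z points along the fingers, y is the line along which they close (so a half turn about z gives the same grasp; the last joint's range is limited). The gripper opens to 92 mm and grips with 3 to 60 N. Pads are 19 mm wide; open, the fingers measure 130 mm over their backs; the gripper's body (75 mm by 190 mm) begins 47 mm behind the grasp point.
Start: joints at [-1.254, 0.342, 1.524, -0, 1.275, -0.146], TCP at [234.412, -469.78, 251.741] pointing down, gripper open.
Joint ranges: [-2.53, 2.53], [-0.77, 2.02], [0.04, 2.7], [-1, 4.14], [0.28, 2.66], [-3.11, 3.11]. Speed limits (rad/s): [2.57, 2.57, 3.14, 3.14, 3.14, 3.14].

### API

Orientations are given as [roll, pitch, yaw] about the fixed x, y, z axes, in that order (R = Rz(yaw) Ry(pitch) Rx(roll)).
In Python, from plant import bot gives the robot as it stands. The module is installed in compiled form; this text tells all that it offers.
- The arm moves only by the tool step_arm, never from a script. Its argument "targets" is one flat list of numbers, 7 for each row, row after row: the opening, from 0 (shut) to 1 (fully open), then the shift along the tool's x, y, z each as a share of 100 mm, from -1 to 1, then the turn, a rotation vector about the tool's x, y, z each as a share of pi/4 rad, from -1 to 1. A call has 1 to 20 rows; each row is the pose to reach, as a shift and turn from the pose commanded when the call began, along the tool's axes at that moment; what a row does not reach only later rows make up. A row lasts 1/8 s, in which the tool goes at most 62.5 mm and 10.7 degrees, less where a joint would pass 70% of its speed; a pose out of reach is approached as far as the arm can. A call with a number of a shift or a turn outside -1 to 1 is refused whole. A call with a gripper value outside its range is refused whole. The fingers move at their own pace and stop on an object; the grip force is fixed at half the most. Time passes only in rows, so rows that repeat a pose let the fingers close. It gives the time, the measured TCP pose, the force, the opening and the grip force at its end, in the units of the state.
- bot.get_obs(): the state, without advancing time (a new reading comes with each control period).
- bot.capture(name): name is "side" or "top" or "wrist"; returns (picture, depth): 420x560x3 uint8, blue, green, red; 420x560 float32, mm along the optical axis (not along the pixel's ray), 0 where there is no reading.
- bot.camera_info(name): a dict with "fx", "fy", "cx", "cy" (pixels), "camera_from_world" (4x4, takes a point from world to camera coordinates); the wrist camera has in their place "hand_eye" (4x4, takes a point from camera to tool coordinates, whose origin is the TCP and whose axes are the flange's). Camera axes: x right, y down, z forward; pixel columns grow to the right and rows downward; lengths in mm; the calibration is good to about 2 mm. A picture is of the moment at which its call begins: read the wrist's pose just before it. camera_info takes no time and is no camera call.
- bot.close_job(): hands the job in; it is judged then, once.
The state is a dict: "time": time; "joint_positions": joint angles; "dq": joint speeds; "tau": joint torques, N m; "tool_pos": TCP position; "tcp_rot": TCP orientation; "contact_force": force on the tool from outside, world axes, zero at the start; "moment": the same for the moment, N m; "grip_width": finger opening in mm; "finger_force": force on a finger pad.
Only numpy, scipy, OpenCV 4.12 (cv2) and the standard library are available. Lean on these libraries where they do the work, as an engineer would, in place of code of your own. Each camera call takes 0.05 s, during which the arm holds its last target. There are 200 camera calls.

### The job

Take the metal reference filter out of the cell stand and put it upright into the photometer's cell holder, its glass window facing the left and right sides of the instrument, pressing it gently down past the leaf spring until you feel it sit on the floor of the holder. Then push the thrown-back lid over from behind, gently, until it passes its snap point, and let its own spring shut it over the filter: do not help it down or lean on it. Leave the two glass cells in the stand and the other things where they are.

Things in the scene. Friction and masses are not known exactly. Their poses are not given: they have to be found in the camera images.
- filter_center (a point): centre of the reference filter, half-way up: upright bare aluminium block, 70 mm tall, about 40 g. Lower 45 mm 12.5 x 12.5 mm square; upper 25 mm a thinner flat grip, 8 mm along its x, 12.5 along its y: grip it there across y. A round dark glass window, 8 mm, goes through along y, 20 mm above the foot. z up. The tallest of three things in the stand
- stand: white plastic cell stand, 150 x 50 x 30 mm, fixed; origin at the centre of its underside. Three square pockets in a row along x, 48 mm apart, 20 mm deep (floor 10 mm above the bench), 1 mm play all round. The filter stands in any one, glass cells in the other two, axes parallel to the stand's. Filter top 80 mm above the bench
- photometer: grey bench instrument, fixed, 260 x 300 mm; origin at the centre of its underside, x to its back, y to its left, z up. Flat deck 100 mm above the bench; cell holder in the left half of the deck, 35 mm ahead of and 65 mm left of the origin; sloped keypad and display, up to 32 mm above the deck, in the right half. Deck behind the lid is free except for a loose ring 10 mm high
- cell_mouth (a point): centre of the cell holder's mouth, flush with the deck, 100 mm above the bench; axes as the photometer. Square well 14 x 14 mm, 1.5 mm chamfer. A leaf spring in its front wall, 15 mm down, holds the filter: sliding past takes a few N. Its floor is on a height screw, 40 to 50 mm below the mouth: not measured, feel for it. Home, the filter stands 20 to 30 mm proud. Never over 20 N on the floor
- lid_hinge (a point): middle of the lid's hinge line, 55 mm behind the cell mouth and 20 mm above the deck; axes as the photometer; the hinge line runs along y. The deck reaches 110 mm behind it. The lid is a grey hood: 96 mm from hinge to free edge, 72 mm wide, 38 mm deep, its roof 18 mm off the hinge line, 3 mm walls, about 90 g. Shut, its roof is 38 mm above the deck
- lid_back (a point): point on the outside of the lid's roof, mid-width, 75 mm from the hinge along the lid, 21 mm short of the free edge; z out of the roof (rearward when open, up when shut), x towards the hinge. Thrown back, the roof leans back 19 degrees, its free edge 99 mm above the deck and 48 mm behind the hinge; the hood opens to the front
- lid (a joint): lid angle in rad: 0 thrown back on its stop (start), 1.9 shut. An over-centre spring holds it at both stops; snap point near 0.9 (0.8 to 1.0). Pushing it from the open stop takes 4 to 7 N near the free edge (more lower down), falling to nothing at the snap point; then it shuts by itself, damped, within 1 s. Never push it over 15 N, nor touch it beyond 1.35 rad
- cell1: glass cell, 12.5 x 12.5 x 45 mm with a round white stopper 11 mm in diameter and 12 mm high, in the stand; origin under it. Not to be moved
- cell2: a second glass cell, the same
- beaker: empty glass beaker, 68 mm in diameter, 90 mm high; origin under it. Not to be moved
- screwdriver: screwdriver, 160 mm long, lying on the bench. Not to be moved
- lens_ring: dark steel retaining ring, 44 mm in diameter, 10 mm high, on the deck near the photometer's rear left corner; origin under it. Not to be moved
- mouse: black computer mouse, 62 mm across, 36 mm high, on its pad. Not to be moved

How it is judged (in metres and radians):
On the way, in this order (a step that is already met when the one before it is completed fails the run):
1. the filter is fully home on the floor of the cell holder, upright, its window along the light path, with the lid still thrown back (z of filter_center in the frame of cell_floor below 0.0365 m and horizontal distance between filter_center and cell_mouth below 0.004 m and angle between the y axis of filter_center and the y axis of cell_mouth, either way round below 0.15 rad and angle between filter_center's own z axis and vertical below 0.08 rad and value of joint lid below 0.3 rad), for 0.2 s.
2. the lid has sprung shut (value of joint lid above 1.85 rad), for 0.2 s.
At the end, for the whole second after the job is handed in: The filter stands fully home in the cell holder (within 1.5 mm of its floor, upright, window facing the instrument's left and right within about 9 degrees), at rest and let go, and the lid is shut (within 0.05 rad of its stop) (z of filter_center in the frame of cell_floor below 0.0365 m and horizontal distance between filter_center and cell_mouth below 0.004 m and angle between the y axis of filter_center and the y axis of cell_mouth, either way round below 0.15 rad and angle between filter_center's own z axis and vertical below 0.08 rad and value of joint lid above 1.85 rad and linear speed of filter below 0.02 m/s); the robot touches nothing.
It fails at once if the filter is pressed on the floor of the holder with more than 20 N (contact force between filter and cell_floor above 20 N).
It fails at once if the lid is pushed with more than 15 N (contact force between any of the fingers, the arm and lid above 15 N).
It fails at once if the lid is pressed or held by the robot beyond 1.35 rad instead of springing shut by itself (contact force between any of the fingers, the arm and lid above 1 N and value of joint lid above 1.35 rad).
It fails at once if a glass cell or another bystander is moved by more than 25 mm (distance of any of cell1, cell2, beaker, screwdriver, lens_ring, mouse from where it was at the start of the episode above 0.025 m).
It also fails if it takes over 70 s, if anything falls off the work surface, if the arm or the gripper's body presses on something with over 40 N, if the wrist force passes 120 N, or if a joint passes its speed limit or range.

## Working session

There is one attempt and no reset: what is moved stays moved. The work goes in short steps, Python scripts to look and compute and a tool call to move; the robot and the scene stay as the last step left them, time stands still between calls to the robot, and variables do not carry over. Pictures are saved under pics/ and viewed, at most 10 in all, crops included, and the job is handed in when it is done.

Besides the shell and the picture viewer there is one more tool, called after ">>>" as name(argument=value, ...) on one line, values as JSON. step_arm: Moves the arm, as the interface text tells. Shift numbers are shares of 100 mm and turn numbers shares of pi/4 rad, none past 1 either way. Its arguments: {"type":"object","properties":{"targets":{"type":"array"}},"required":["targets"]}

```bash
mkdir -p pics; cat > h.py <<'E'
import numpy as np,cv2
from scipy.spatial.transform import Rotation as R
from plant import bot
def tw():
    o=bot.get_obs(); T=np.eye(4); T[:3,:3]=R.from_euler('xyz',o['tcp_rot']).as_matrix(); T[:3,3]=o['tool_pos']; return T
def snap(n,f=None):
    T=tw(); p,d=bot.capture(n); c=bot.camera_info(n)
    W=T@np.array(c['hand_eye']) if n=='wrist' else np.linalg.inv(np.array(c['camera_from_world']))
    if f: cv2.imwrite('pics/'+f,p); np.savez('pics/'+f[:-4]+'.npz',p=p,d=d,W=W,c=np.array([c['fx'],c['fy'],c['cx'],c['cy']]))
    return p,d,W,c
def load(f):
    z=np.load('pics/'+f+'.npz'); return z['p'],z['d'],z['W'],z['c']
def cloud(d,W,c):
    v,u=np.mgrid[:d.shape[0],:d.shape[1]]
    P=np.stack([(u-c[2])/c[0]*d,(v-c[3])/c[1]*d,d],-1)
    return P@W[:3,:3].T+W[:3,3]
def ray(W,c,u,v,z):
    r=W[:3,:3]@np.array([(u-c[2])/c[0],(v-c[3])/c[1],1]); return W[:3,3]+r*(z-W[2,3])/r[2]
E
python3 - <<'E'
from h import *
o=bot.get_obs(); print(o); print(bot.tips_ahead)
for n in ['side','top']:
    p,d,W,c=snap(n,n+'0.png'); print(n,W.round(2),c['fx'],c['cx'],c['cy'])
a=cv2.imread('pics/side0.png');b=cv2.imread('pics/top0.png')
E
```

```text
{'time': 0.0, 'joint_positions': array([-1.25402785e+00,  3.42705424e-01,  1.52500403e+00,  2.36073900e-06,
        1.27532943e+00, -1.45984342e-01]), 'dq': array([ 0.00131687,  0.00107793,  0.00014088,  0.00066514,  0.00012053,
       -0.00029665]), 'tau': array([ 1.97278525e-03, -4.31242919e+01, -2.44212663e+01,  7.19079142e-02,
        5.60267537e-02, -1.26455443e-04]), 'tool_pos': array([ 234.28647475, -469.43997518,  251.05841488]), 'tcp_rot': array([-3.14016213e+00, -2.12611960e-04,  4.62751980e-01]), 'contact_force': array([0.01974586, 0.30460944, 0.00250417]), 'moment': array([-0.00036127, -0.05478569,  0.00256979]), 'finger_force': 0.0, 'grip_width': 91.77701348159576}
25.0
side [[-8.7000e-01 -3.0000e-01  3.9000e-01 -8.8900e+00]
 [-4.9000e-01  5.3000e-01 -6.9000e-01  9.4740e+02]
 [ 0.0000e+00 -7.9000e-01 -6.1000e-01  9.2326e+02]
 [ 0.0000e+00  0.0000e+00  0.0000e+00  1.0000e+00]] 426.53471316203814 273.62176901126793 211.27076111821302
top [[ 0.00000e+00 -9.90000e-01  1.40000e-01  3.63710e+02]
 [-1.00000e+00 -0.00000e+00  2.00000e-02  5.19900e+01]
 [-2.00000e-02 -1.40000e-01 -9.90000e-01  1.08925e+03]
 [ 0.00000e+00  0.00000e+00  0.00000e+00  1.00000e+00]] 392.7235920253003 277.4421580540921 211.1470736422799
```

View pics/top0.png

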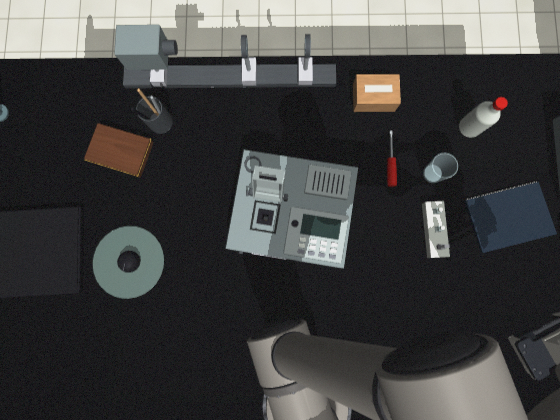

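View pics/side0.png

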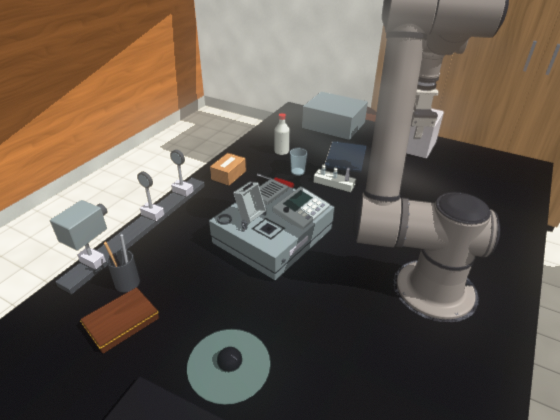

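Top view: photometer around (292,208) with its back towards +x, mouth at about (265,216), opened lid at (268,180), ring at (253,163); stand at (436,229), beaker (440,167), screwdriver (391,160). The side view agrees.

```bash
python3 - <<'E'
from h import *
p,d,W,c=load('top0'); P=cloud(d,W,c)
# stand
sub=np.zeros(d.shape,bool); sub[190:270,410:460]=1
z=P[...,2]
m=sub&(z>22)&(z<37); r=cv2.minAreaRect(P[m][:,:2].astype(np.float32)); print('stand',r,m.sum())
t=sub&(z>45)
n,l=cv2.connectedComponents(t.astype(np.uint8))
for i in range(1,n):
    q=P[l==i]; print('comp',len(q),q[:,:2].mean(0),q[:,2].max(), np.argwhere(l==i).mean(0))
# photometer deck
sub[:]=0; sub[140:275,220:365]=1
m=sub&(z>60); r=cv2.minAreaRect(P[m][:,:2].astype(np.float32)); print('phot',r)
m=sub&(abs(z-100)<6); q=P[m]; print('deckz',np.median(q[:,2])); r=cv2.minAreaRect(q[:,:2].astype(np.float32)); print('deck',r, cv2.boxPoints(r))
print('mouth ray',ray(W,c,265,216,100))
for f,b in (('top0',(405,190,60,80)),('top0',(235,145,60,95))):
    pass
a=cv2.resize(p[190:270,405:465],None,fx=6,fy=6,interpolation=cv2.INTER_CUBIC); b=cv2.resize(p[145:245,232:302],None,fx=5.7,fy=5.7,interpolation=cv2.INTER_CUBIC)
h=min(a.shape[0],b.shape[0]); 
H=np.zeros((580,780,3),np.uint8); H[:a.shape[0],:a.shape[1]]=a; H[:min(580,b.shape[0]),370:370+b.shape[1]]=b[:580]; cv2.imwrite('pics/c.png',H)
E
```

```text
stand ((464.5249328613281, -351.4655456542969), (149.90757751464844, 52.13811111450195), 2.5459024906158447) 955
comp 1 [363.70568049  51.98516591] 1089.2481117774983 [193. 444.]
comp 1 [363.70568049  51.98516591] 1089.2481117774983 [194. 427.]
comp 1 [363.70568049  51.98516591] 1089.2481117774983 [197. 413.]
comp 1 [363.70568049  51.98516591] 1089.2481117774983 [204. 419.]
comp 33 [ 511.90127045 -346.50173067] 68.87642965081784 [209.93939394 438.60606061]
comp 1 [363.70568049  51.98516591] 1089.2481117774983 [212. 432.]
comp 34 [ 464.33615372 -349.3646593 ] 68.19293960234427 [227.97058824 440.70588235]
comp 1 [363.70568049  51.98516591] 1089.2481117774983 [228. 459.]
comp 1 [363.70568049  51.98516591] 1089.2481117774983 [231. 430.]
comp 1 [363.70568049  51.98516591] 1089.2481117774983 [231. 445.]
comp 2 [363.70568049  51.98516591] 1089.2481117774983 [235.  415.5]
comp 1 [363.70568049  51.98516591] 1089.2481117774983 [235. 429.]
comp 1 [363.70568049  51.98516591] 1089.2481117774983 [239. 423.]
comp 38 [ 416.16821566 -351.71132201] 81.02391436066739 [246.31578947 443.89473684]
comp 1 
[... 347 characters left out ...]
.98516591] 1089.2481117774983 [259. 412.]
comp 1 [363.70568049  51.98516591] 1089.2481117774983 [258. 420.]
comp 1 [363.70568049  51.98516591] 1089.2481117774983 [262. 450.]
comp 1 [363.70568049  51.98516591] 1089.2481117774983 [264. 433.]
comp 1 [363.70568049  51.98516591] 1089.2481117774983 [266. 439.]
phot ((503.310302734375, 39.90037536621094), (300.6590881347656, 279.48883056640625), 80.81954193115234)
deckz 98.22963877771849
deck ((512.7020874023438, 38.379119873046875), (300.4339599609375, 260.6419372558594), 80.74838256835938) [[ 359.9259    -88.932045]
 [ 617.17737  -130.83556 ]
 [ 665.4783    165.69028 ]
 [ 408.2268    207.5938  ]]
mouth ray [490.23892162 107.6204457  100.        ]
```

View pics/c.png

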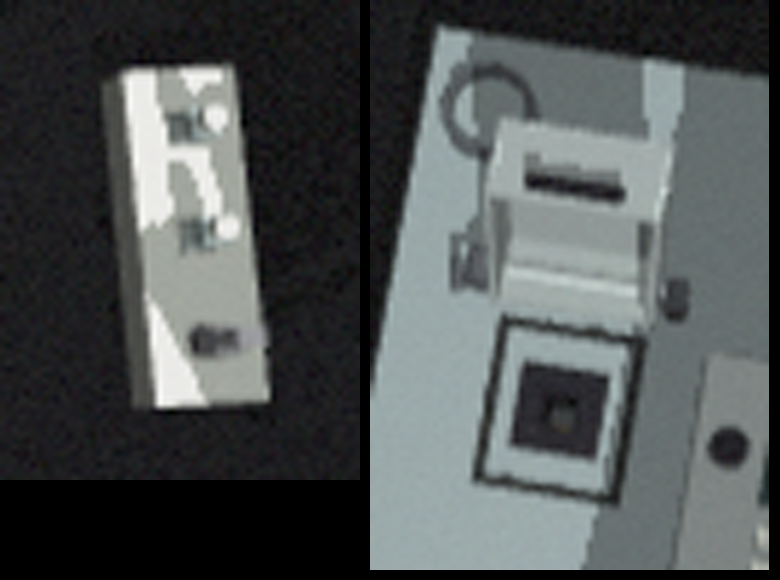

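>>> step_arm(targets=[1,0.5,-0.06,0,0,0,0.25,1,1,-0.12,0,0,0,0.526,1,1,-0.12,0,0,0,0.526,1,1,-0.12,0,0,0,0.526])

```text
time: 0.6
tool_pos: [318.9, -413.9, 251.4]
tcp_rot: [-3.141, 0.0, 0.052]
contact_force: [-0.4, 0.4, 0.2]
grip_width: 92.2
finger_force: 0.0
```

>>> step_arm(targets=[1,0.5,-0.3,0.2,0,0,0,1,0.9,-0.58,0.3,0,0,0,1,0.9,-0.58,0.3,0,0,0,1,0.9,-0.58,0.3,0,0,0])

```text
time: 1.1
tool_pos: [404.9, -352.7, 221.8]
tcp_rot: [3.141, 0.0, 0.05]
contact_force: [-0.3, -1.1, 0.1]
grip_width: 91.6
finger_force: 0.0
```

```bash
python3 - <<'E'
from h import *
o=bot.get_obs(); print(o['time'],o['tool_pos'],o['tcp_rot'],o['joint_positions'],o['contact_force'])
p,d,W,c=snap('wrist','w1.png'); print(c['hand_eye'],c['fx'],c['cx'],c['cy'])
c=[c['fx'],c['fy'],c['cx'],c['cy']]; P=cloud(d,W,c); z=P[...,2]
r=(abs(P[...,0]-416)<20)&(abs(P[...,1]+352)<20)&(d>0)
m=r&(z>76)&(z<86); print(m.sum()); q=P[m][:,:2]; 
if len(q)>5: print(q.mean(0),np.median(P[m][:,2]),cv2.minAreaRect(q.astype(np.float32)))
m=(z>25)&(z<35)&(abs(P[...,0]-464)<95)&(abs(P[...,1]+351)<40); r=cv2.minAreaRect(P[m][:,:2].astype(np.float32)); print('stand',r)
E
```

```text
1.1 [ 404.94403692 -352.67333082  221.75289532] [3.14120998e+00 4.77609383e-04 5.01273109e-02] [-8.58935336e-01  3.89469976e-01  1.53871534e+00 -6.53224524e-04
  1.21339899e+00  6.61962108e-01] [-0.27228208 -1.0968234   0.06087725]
[[ 2.31344027e-04 -9.51758815e-01 -3.06847038e-01  8.38320156e+01]
 [ 9.99999947e-01  1.50240182e-04  2.87933681e-04  1.29736941e-03]
 [-2.27942664e-04 -3.06847088e-01  9.51758800e-01 -1.31722878e+02]
 [ 0.00000000e+00  0.00000000e+00  0.00000000e+00  1.00000000e+00]] 312.35032717498325 273.4433207111941 210.10063514527218
129
[ 416.7770988  -355.10437574] 78.8491325710869 ((416.5883483886719, -355.01275634765625), (8.36599063873291, 11.85621166229248), 2.9025049209594727)
stand ((464.3879089355469, -352.45391845703125), (150.04002380371094, 50.13906478881836), 2.9083571434020996)
```

View pics/w1.png

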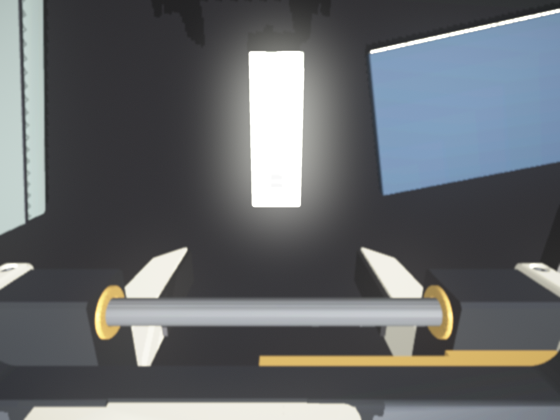

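Wrist view: the stand shows as an overexposed bar at columns 250-303, rows 52-207; the filter top is not visible by colour, but depth gives it at (416.6, -355.0), yaw 0.05. Descending.

>>> step_arm(targets=[1,0.116,0.029,0.5,0,0,0,1,0.116,0.029,0.9,0,0,0,1,0.116,0.029,0.95,0,0,0,1,0.116,0.029,0.95,0,0,0])

```text
time: 1.65
tool_pos: [417.0, -355.5, 127.8]
tcp_rot: [3.14, -0.001, 0.048]
contact_force: [0.2, 0.2, 0.4]
grip_width: 91.8
finger_force: 0.0
```

>>> step_arm(targets=[1,0,0,0.15,0,0,0,1,0,0,0.3,0,0,0,1,0,0,0.385,0,0,0,1,0,0,0.385,0,0,0])

```text
time: 2.15
tool_pos: [417.0, -353.9, 87.4]
tcp_rot: [-3.14, 0.001, 0.05]
contact_force: [-0.2, -0.1, 0.4]
grip_width: 91.6
finger_force: 0.0
```

>>> step_arm(targets=[0.5,0,0,0,0,0,0,0.25,0,0,0,0,0,0,0.25,0,0,0,0,0,0,0.16,0,0,0,0,0,0,0,0,0,0,0,0,0,0,0,0,0,0,0,0,0,0,0,0,0,0,0,0,0,0,0,0,0,0])

```text
time: 3.15
tool_pos: [417.3, -354.3, 88.2]
tcp_rot: [3.142, 0.0, 0.05]
contact_force: [0.3, -0.4, 0.9]
grip_width: 16.4
finger_force: 0.0
```

>>> step_arm(targets=[0,0,0,0,0,0,0,0,0,0,0,0,0,0,0,0,0,0,0,0,0])

```text
time: 3.52
tool_pos: [417.3, -354.3, 88.2]
tcp_rot: [3.142, 0.0, 0.05]
contact_force: [0.6, -0.4, -1.3]
grip_width: 12.1
finger_force: 30.0
```

>>> step_arm(targets=[0,0,0,-0.2,0,0,0,0,0,0,-0.6,0,0,0,0,0,0,-1,0,0,0,0,0,0,-1,0,0,0])

```text
time: 4.03
tool_pos: [418.4, -355.6, 191.4]
tcp_rot: [3.136, -0.004, 0.05]
contact_force: [0.1, 0.2, -1.0]
grip_width: 11.8
finger_force: 30.0
```

>>> step_arm(targets=[0,0,-0.2,-0.4,0,0,0,0,0,-0.6,-0.8,0,0,0,0,0,-1,-0.8,0,0,0,0,0,-1,-0.8,0,0,0])

```text
time: 4.53
tool_pos: [411.9, -252.1, 267.9]
tcp_rot: [-3.141, 0.001, 0.052]
contact_force: [-0.1, -0.0, -0.5]
grip_width: 12.2
finger_force: 30.0
```

>>> step_arm(targets=[0,0,-0.4,0,0,0,0,0,0,-0.8,0,0,0,0,0,0,-1,0,0,0,0])

```text
time: 4.9
tool_pos: [406.9, -153.5, 267.1]
tcp_rot: [-3.141, 0.002, 0.05]
contact_force: [-0.4, -0.5, -0.5]
grip_width: 11.8
finger_force: 30.0
```

>>> step_arm(targets=[0,0.1,-0.4,0,0,0,0,0,0.2,-0.8,0,0,0,0,0,0.3,-1,0,0,0,0])

```text
time: 5.28
tool_pos: [432.3, -52.1, 267.2]
tcp_rot: [-3.141, 0.002, 0.051]
contact_force: [-0.3, -0.1, -0.3]
grip_width: 12.0
finger_force: 30.0
```

>>> step_arm(targets=[0,0,-0.4,0,0,0,0.09,0,0.1,-0.8,0,0,0,0.18,0,0.1,-1,0,0,0,0.27,0,0.1,-1,0,0,0,0.27])

```text
time: 5.78
tool_pos: [437.3, 47.7, 267.2]
tcp_rot: [3.141, 0.002, -0.16]
contact_force: [-0.0, -0.6, 0.1]
grip_width: 12.1
finger_force: 30.0
```

>>> step_arm(targets=[0,0,-0.3,0,0,0,0,0,0,-0.58,0,0,0,0,0,0,-0.58,0,0,0,0,0,0,-0.58,0,0,0,0])

```text
time: 6.28
tool_pos: [446.8, 103.2, 267.7]
tcp_rot: [3.141, 0.001, -0.162]
contact_force: [-0.4, 0.7, -0.3]
grip_width: 11.9
finger_force: 30.0
```

```bash
python3 - <<'E'
from h import *
o=bot.get_obs(); print(o['time'],o['tool_pos'],o['tcp_rot'],o['joint_positions'],o['contact_force'],o['grip_width'],o['finger_force'])
p,d,W,c=snap('wrist','w2.png')
c=[c['fx'],c['fy'],c['cx'],c['cy']]; P=cloud(d,W,c); z=P[...,2]
r=(abs(P[...,0]-489)<25)&(abs(P[...,1]-108)<25)&(d>0); print(np.median(z[r]))
v,u=np.where(r); print(u.min(),u.max(),v.min(),v.max())
E
```

```text
6.275 [446.78946349 103.19822524 267.71625782] [ 3.14064574e+00  7.91504438e-04 -1.62343478e-01] [ 6.00901168e-02  2.06870747e-01  1.66652776e+00 -7.84387247e-04
  1.26917513e+00  1.79346293e+00] [-0.38125086  0.65005849 -0.28688027] 11.906991088787295 29.996516704559326
331.52936317273395
101 356 126 419
```

View pics/w2.png

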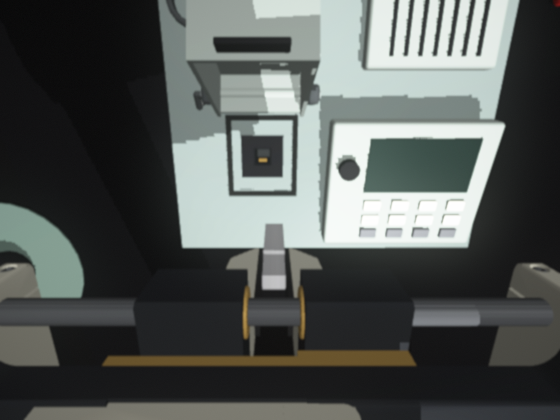

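The view shows the holder's dark plate at (242-283, 136-177) in a black frame (227-297, 116-195), with the well near (263,156); the held filter hangs at (273,225-285), straight.

```bash
python3 - <<'E'
from h import *
p,d,W,c=load('w2'); P=cloud(d,W,c); z=P[...,2]
g=cv2.cvtColor(p,cv2.COLOR_BGR2GRAY)
m=np.zeros_like(g); m[105:205,215:310]=(g[105:205,215:310]<70)*255
n,l,s,ce=cv2.connectedComponentsWithStats(m)
for i in range(1,n):
    if s[i,4]>200:
        cn=cv2.findContours((l==i).astype(np.uint8),cv2.RETR_EXTERNAL,cv2.CHAIN_APPROX_NONE)[0][0][:,0]
        Q=np.array([ray(W,c,u,v,100)[:2] for u,v in cn],np.float32); print(s[i],cv2.minAreaRect(Q))
b=p[130:185,236:290]; print('deckz',np.median(z[130:185,284:292]))
cv2.imwrite('pics/c2.png',cv2.resize(cv2.convertScaleAbs(b,alpha=2.0),None,fx=10,fy=10,interpolation=cv2.INTER_NEAREST))
# deck edges yaw
dk=(abs(z-100)<5)&(g>90); print(cv2.minAreaRect(P[dk][:,:2].astype(np.float32)))
T=tw(); L=(P-T[:3,3])@T[:3,:3]
f=(abs(L[...,0])<15)&(abs(L[...,1])<15)&(L[...,2]>27)&(L[...,2]<90)&(d>0)
for a in range(25,90,8):
    q=L[f&(abs(L[...,2]-a)<4)]
    if len(q): print(a,len(q),q.min(0).round(1),q.max(0).round(1))
E
```

```text
[226 115  71  79 745] ((489.9674377441406, 107.69677734375), (64.9839096069336, 73.85511779785156), 80.69508361816406)
[ 242  136   40   40 1424] ((489.5495910644531, 107.38745880126953), (37.01123809814453, 36.9978141784668), 80.69889068603516)
deckz 98.86528076218033
((495.26605224609375, 40.223487854003906), (301.1099548339844, 225.4775848388672), 80.65979766845703)
25 35 [ 2.7 -9.7 27. ] [10.6  9.7 28.9]
33 211 [ 2.6 -6.1 29.1] [ 6.2  6.2 36.9]
41 111 [ 4.8 -5.8 37.1] [ 6.2  6.3 44.9]
49 101 [ 5.1 -6.  45. ] [ 6.3  6.1 53. ]
57 90 [ 5.1 -6.1 53.1] [ 6.2  6.3 60.9]
65 83 [ 4.8 -5.8 61. ] [ 6.4  6.4 69. ]
73 70 [ 5.1 -6.  69.1] [ 6.3  6.1 77. ]
81 24 [ 5.  -6.  77.3] [ 6.1  6.2 80.1]
```

View pics/c2.png

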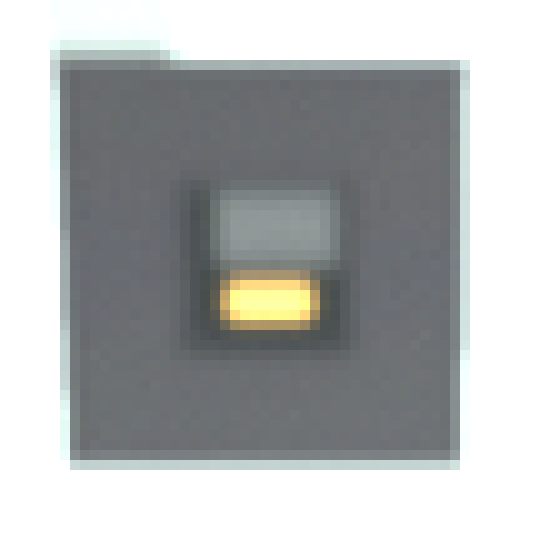

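>>> step_arm(targets=[0,0.2,-0.05,0,0,0,0,0,0.412,-0.106,0.1,0,0,0,0,0.412,-0.106,0.4,0,0,0,0,0.412,-0.106,0.7,0,0,0,0,0.412,-0.106,0.8,0,0,0,0,0.412,-0.106,0.8,0,0,0])

```text
time: 7.08
tool_pos: [489.2, 107.6, 188.2]
tcp_rot: [3.141, 0.001, -0.163]
contact_force: [0.3, -0.0, -0.3]
grip_width: 12.1
finger_force: 30.0
```

```bash
python3 - <<'E'
from h import *
o=bot.get_obs(); print(o['time'],o['tool_pos'],o['tcp_rot'],o['contact_force'])
p,d,W,c=snap('wrist','w3.png')
b=cv2.convertScaleAbs(p[90:290,160:380],alpha=1.6)
cv2.imwrite('pics/c3.png',cv2.resize(b,None,fx=3,fy=3))
P=cloud(d,W,c=[c['fx'],c['fy'],c['cx'],c['cy']]); T=tw(); L=(P-T[:3,3])@T[:3,:3]
f=(abs(L[...,0])<9)&(abs(L[...,1])<9)&(L[...,2]>40)&(L[...,2]<82)&(d>0); v,u=np.where(f); print(u.min(),u.max(),v.min(),v.max(),L[f].max(0))
E
```

```text
7.075 [489.15092834 107.58319014 188.20102451] [ 3.14123767e+00  5.68371369e-04 -1.63035503e-01] [ 0.25748733 -0.01355339 -0.28309021]
264 283 224 247 [ 5.86384865  6.72085771 80.62472947]
```

View pics/c3.png

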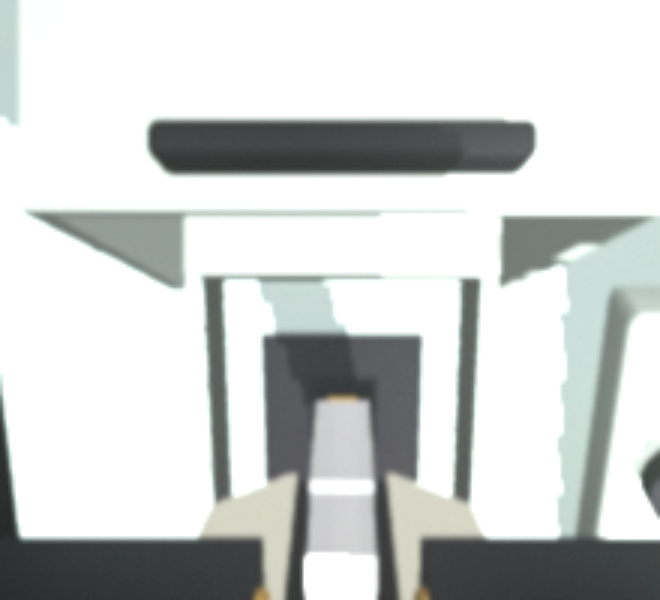

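The filter foot (crop columns 315-370) is centred on the plate (263-421), with its back edge at row 398 just inside the well's rear edge (~380). Lowering carefully.

>>> step_arm(targets=[0,0,-0.003,0.03,0,0,0,0,0,-0.003,0.06,0,0,0,0,0,-0.003,0.09,0,0,0,0,0,-0.003,0.11,0,0,0,0,0,-0.003,0.12,0,0,0])

```text
time: 7.75
tool_pos: [489.1, 108.5, 176.0]
tcp_rot: [3.141, 0.0, -0.162]
contact_force: [-0.7, 1.0, 0.1]
grip_width: 11.9
finger_force: 30.0
```

>>> step_arm(targets=[0,0,0,0.01,0,0,0,0,0,0,0.02,0,0,0,0,0,0,0.03,0,0,0,0,0,0,0.03,0,0,0])

```text
time: 8.25
tool_pos: [489.1, 108.5, 173.1]
tcp_rot: [3.141, 0.0, -0.162]
contact_force: [0.1, -0.3, -0.8]
grip_width: 11.9
finger_force: 30.0
```

>>> step_arm(targets=[0,0,0,0.02,0,0,0,0,0,0,0.04,0,0,0,0,0,0,0.06,0,0,0,0,0,0,0.08,0,0,0])

```text
time: 8.75
tool_pos: [489.1, 108.5, 165.0]
tcp_rot: [3.141, 0.0, -0.162]
contact_force: [0.8, -0.8, -0.2]
grip_width: 12.0
finger_force: 30.0
```

>>> step_arm(targets=[0,0,0,0.02,0,0,0,0,0,0,0.04,0,0,0,0,0,0,0.06,0,0,0,0,0,0,0.08,0,0,0])

```text
time: 9.25
tool_pos: [490.1, 108.4, 158.3]
tcp_rot: [-3.141, -0.003, -0.162]
contact_force: [-0.7, -2.2, 8.6]
grip_width: 11.8
finger_force: 30.0
```

>>> step_arm(targets=[0,0,0,0.01,0,0,0,0,0,0,0.02,0,0,0,0,0,0,0.03,0,0,0,0,0,0,0.04,0,0,0,0,0,0,0.05,0,0,0])

```text
time: 9.88
tool_pos: [490.0, 108.4, 153.1]
tcp_rot: [-3.141, -0.003, -0.162]
contact_force: [-0.4, -2.4, 7.3]
grip_width: 12.3
finger_force: 30.0
```

>>> step_arm(targets=[0,0,0,0.02,0,0,0,0,0,0,0.04,0,0,0,0,0,0,0.06,0,0,0,0,0,0,0.07,0,0,0])

```text
time: 10.38
tool_pos: [490.1, 108.3, 146.1]
tcp_rot: [-3.142, -0.003, -0.162]
contact_force: [0.1, -2.0, 6.6]
grip_width: 11.9
finger_force: 30.0
```

>>> step_arm(targets=[0,0,0.005,0.02,0,0,0,0,0,0.005,0.04,0,0,0,0,0,0.005,0.06,0,0,0,0,0,0.005,0.065,0,0,0])

```text
time: 10.88
tool_pos: [490.1, 108.1, 139.4]
tcp_rot: [-3.141, -0.003, -0.162]
contact_force: [0.8, 0.6, 5.5]
grip_width: 12.0
finger_force: 30.0
```

>>> step_arm(targets=[0,0,0,0.005,0,0,0,0,0,0,0.01,0,0,0])

```text
time: 11.12
tool_pos: [490.1, 108.1, 138.5]
tcp_rot: [-3.141, -0.003, -0.163]
contact_force: [2.2, -1.0, 6.8]
grip_width: 12.0
finger_force: 30.0
```

>>> step_arm(targets=[0,0,0,0.005,0,0,0,0,0,0,0.01,0,0,0])

```text
time: 11.38
tool_pos: [490.1, 108.1, 137.5]
tcp_rot: [-3.141, -0.003, -0.163]
contact_force: [1.7, -0.5, 4.8]
grip_width: 11.9
finger_force: 30.0
```

>>> step_arm(targets=[0,0,0,0.005,0,0,0,0,0,0,0.01,0,0,0])

```text
time: 11.62
tool_pos: [490.1, 108.1, 136.5]
tcp_rot: [-3.141, -0.003, -0.162]
contact_force: [1.4, -0.5, 6.6]
grip_width: 12.0
finger_force: 30.0
```

>>> step_arm(targets=[0,0,0,0.005,0,0,0,0,0,0,0.01,0,0,0])

```text
time: 11.88
tool_pos: [490.1, 108.1, 135.5]
tcp_rot: [-3.141, -0.003, -0.162]
contact_force: [-0.1, -1.3, 4.9]
grip_width: 12.0
finger_force: 30.0
```

>>> step_arm(targets=[0,0,0,0.005,0,0,0,0,0,0,0.01,0,0,0])

```text
time: 12.12
tool_pos: [490.1, 108.1, 134.5]
tcp_rot: [-3.141, -0.003, -0.162]
contact_force: [1.1, 0.1, 4.7]
grip_width: 12.1
finger_force: 30.0
```

>>> step_arm(targets=[0,0,0,0.005,0,0,0,0,0,0,0.01,0,0,0])

```text
time: 12.38
tool_pos: [490.2, 108.1, 133.5]
tcp_rot: [-3.141, -0.003, -0.162]
contact_force: [0.8, -0.4, 5.7]
grip_width: 12.0
finger_force: 30.0
```

>>> step_arm(targets=[0,0,0,0.005,0,0,0,0,0,0,0.01,0,0,0])

```text
time: 12.62
tool_pos: [490.1, 108.1, 132.5]
tcp_rot: [-3.141, -0.003, -0.162]
contact_force: [1.1, -1.0, 4.8]
grip_width: 12.2
finger_force: 30.0
```

>>> step_arm(targets=[0,0,0,0.005,0,0,0,0,0,0,0.01,0,0,0])

```text
time: 12.88
tool_pos: [490.1, 108.1, 131.5]
tcp_rot: [-3.141, -0.003, -0.162]
contact_force: [1.8, -0.8, 5.4]
grip_width: 12.2
finger_force: 30.0
```

>>> step_arm(targets=[0,0,0,0.005,0,0,0,0,0,0,0.01,0,0,0])

```text
time: 13.12
tool_pos: [490.2, 108.1, 131.2]
tcp_rot: [-3.141, -0.003, -0.162]
contact_force: [-2.1, -1.1, 15.7]
grip_width: 11.7
finger_force: 30.0
```

Floor felt (step to 15.7 N from a 5 N slide). Unload slightly, release partly, and rise.

>>> step_arm(targets=[0,0,0,-0.004,0,0,0,0,0,0,-0.004,0,0,0,0.3,0,0,-0.004,0,0,0,0.3,0,0,-0.004,0,0,0,0.3,0,0,-0.004,0,0,0])

```text
time: 13.75
tool_pos: [488.8, 108.0, 129.8]
tcp_rot: [3.141, 0.001, -0.162]
contact_force: [-0.5, -0.4, 0.2]
grip_width: 27.3
finger_force: 0.0
```

>>> step_arm(targets=[0.3,0,0,-0.1,0,0,0,0.3,0,0,-0.4,0,0,0,0.3,0,0,-0.8,0,0,0,0.3,-0.2,0,-1,0,0,0,0.3,-0.4,0,-1,0,0,0,0.3,-0.4,0,-1,0,0,0])

```text
time: 14.5
tool_pos: [448.9, 114.7, 231.0]
tcp_rot: [-3.141, -0.001, -0.162]
contact_force: [0.9, -0.2, 0.1]
grip_width: 27.7
finger_force: 0.0
```

```bash
python3 - <<'E'
from h import *
o=bot.get_obs(); print(o['time'],o['tool_pos'],o['tcp_rot'],o['contact_force'],o['grip_width'],o['joint_positions'])
p,d,W,c=snap('wrist','w4.png')
cc=[c['fx'],c['fy'],c['cx'],c['cy']]; P=cloud(d,W,cc); z=P[...,2]
m=(abs(P[...,0]-489.5)<12)&(abs(P[...,1]-107.5)<12)&(z>110)&(d>0); print('filter',m.sum(),P[m].max(0),P[m].min(0),np.median(P[m][:,2]))
q=P[m&(z>P[m][:,2].max()-4)]; print(q.mean(0),cv2.minAreaRect(q[:,:2].astype(np.float32)))
# lid in photometer frame about hinge, top cam
x=np.array([np.cos(-.1623),np.sin(-.1623)]); y=np.array([-x[1],x[0]]); M=np.array([489.3,107.3])
p,d,W,c=snap('top','t4.png'); cc=[c['fx'],c['fy'],c['cx'],c['cy']]
for P in (P,cloud(d,W,cc)):
    D=P[...,:2]-M; X=D@x; Y=D@y; m=(abs(Y)<45)&(X>30)&(X<170)&(P[...,2]>105)&(P[...,2]<240)
    for a in range(30,170,10):
        k=m&(abs(X-a)<5)
        if k.sum()>3: print(a,k.sum(),'z',P[...,2][k].min().round(),P[...,2][k].max().round(),'y',Y[k].min().round(),Y[k].max().round())
    print()
E
```

```text
14.5 [448.92725468 114.66803703 230.95758949] [-3.14143348e+00 -8.37780669e-04 -1.61813534e-01] [ 0.8711554  -0.19759277  0.05686106] 27.742457361460456 [ 8.44656331e-02  2.48626945e-01  1.71868578e+00 -5.40938923e-05
  1.17342862e+00  1.81709634e+00]
filter 1299 [494.37981976 119.49311989 315.59077639] [477.50078871  95.56888175 110.05732314] 285.5400035200082
[477.73451172 119.31378711 315.59077639] ((477.7344970703125, 119.31378936767578), (0.0, 0.0), 0.0)
40 907 z 124.0 151.0 y -36.0 36.0
50 1970 z 122.0 180.0 y -45.0 45.0
60 2381 z 118.0 209.0 y -36.0 45.0
70 6797 z 115.0 225.0 y -36.0 36.0
80 4374 z 131.0 225.0 y -36.0 36.0
90 943 z 207.0 211.0 y -36.0 36.0

70 15 z 118.0 223.0 y -6.0 36.0
80 67 z 166.0 223.0 y -35.0 37.0
90 97 z 202.0 212.0 y -35.0 36.0
100 74 z 201.0 208.0 y -35.0 35.0
130 7 z 106.0 110.0 y 34.0 38.0
140 9 z 106.0 111.0 y 36.0 43.0
```

View pics/w4.png

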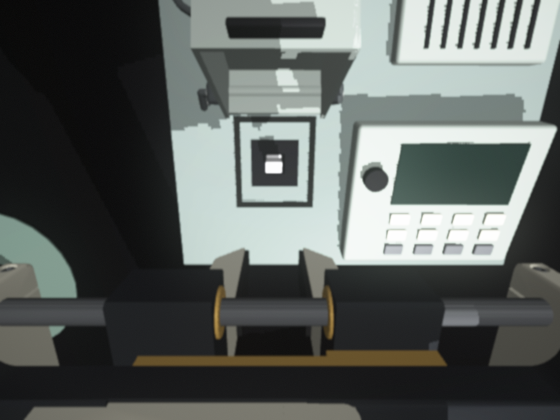

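Filter sits in the holder (bright top at (273,163), in the plate at 251-298), with the lid still back. Closing the fingers, then going over the lid and down behind it.

>>> step_arm(targets=[0,0,0,-0.3,0,0,0,0,0,0,-0.5,0,0,0,0,0,0,-0.5,0,0,0,0,0.4,0,-0.5,0,0,0,0,0.8,0,-0.5,0,0,0,0,1,0,-0.5,0,0,0])

```text
time: 15.35
tool_pos: [549.8, 97.7, 278.0]
tcp_rot: [3.141, 0.002, -0.163]
contact_force: [0.7, 0.5, -0.2]
grip_width: 0.6
finger_force: 0.0
```

>>> step_arm(targets=[0,0.4,0,0,0,0,0,0,0.7,0,0,0,0,0,0,0.85,0,0,0,0,0,0,0.85,0,0,0,0,0])

```text
time: 15.85
tool_pos: [632.6, 84.1, 277.6]
tcp_rot: [3.141, 0.003, -0.163]
contact_force: [0.1, 0.5, -0.2]
grip_width: -0.1
finger_force: 0.0
```

>>> step_arm(targets=[0,0,0,0.3,0,0,0,0,0,0,0.6,0,0,0,0,0,0,0.76,0,0,0,0,0,0,0.76,0,0,0])

```text
time: 16.35
tool_pos: [631.4, 84.7, 203.0]
tcp_rot: [3.141, 0.003, -0.162]
contact_force: [1.3, -0.0, 0.8]
grip_width: 0.4
finger_force: 0.0
```

```bash
python3 - <<'E'
from h import *
o=bot.get_obs(); print(o['time'],o['tool_pos'],o['tcp_rot'],o['contact_force'],o['grip_width'])
p,d,W,c=load('w4'); P=cloud(d,W,c); q=P[160:170,267:280]; print('filter top z',np.median(q[...,2],1).round(1)); q=q[q[...,2]>115]; print(q.mean(0), cv2.minAreaRect(q[:,:2].astype(np.float32)))
x=np.array([np.cos(-.1623),np.sin(-.1623)]); y=np.array([-x[1],x[0]]); D=o['tool_pos'][:2]-[489.3,107.3]; print('X,Y',D@x,D@y)
p,d,W,c=snap('side','s5.png'); b=p[150:270,180:350]; cv2.imwrite('pics/c5.png',cv2.resize(b,None,fx=4,fy=4))
E
```

```text
16.35 [631.37238348  84.65613435 202.96117107] [ 3.14107680e+00  2.56285023e-03 -1.62274936e-01] [ 1.31827423 -0.04942969  0.75052122] 0.38109232614551714
filter top z [110.5 116.  120.9 121.6 121.9 122.  121.9 122.1 121.7 122.1]
[491.24540069 108.1436544  121.14154385] ((490.93603515625, 108.13436889648438), (9.486038208007812, 5.625030040740967), 81.75701904296875)
X,Y 143.8642885516721 0.6109645656862135
```

View pics/c5.png

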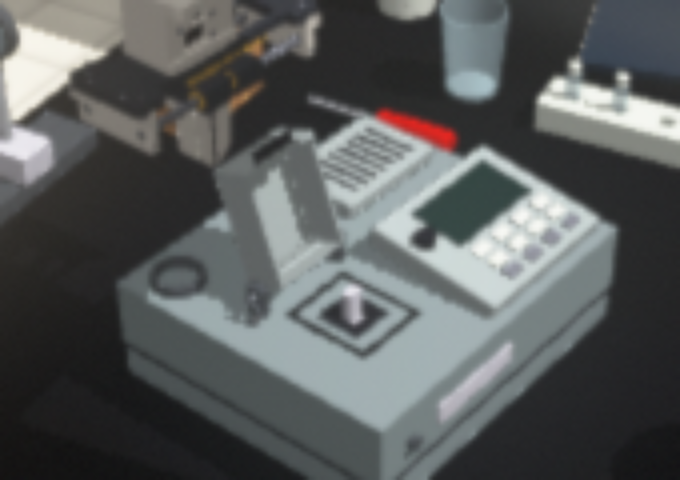

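Closed fingers stand behind the lid (crop about (200,150)), filter upright in the holder at (352,300). Pushing slowly.

>>> step_arm(targets=[0,-0.1,0,0,0,0,0,0,-0.2,0,0,0,0,0,0,-0.225,0,0,0,0,0,0,-0.25,0,0,0,0,0,0,-0.275,0,0,0,0,0,0,-0.3,0,0,0,0,0,0,-0.325,0,0,0,0,0,0,-0.35,0,0,0,0,0])

```text
time: 17.4
tool_pos: [599.0, 90.0, 205.0]
tcp_rot: [-3.141, -0.004, -0.163]
contact_force: [5.8, -1.2, 3.8]
grip_width: 0.7
finger_force: 3.0
```

>>> step_arm(targets=[0,-0.02,0,0,0,0,0,0,-0.04,0,0,0,0,0,0,-0.06,0,0,0,0,0,0,-0.08,0,0,0,0,0,0,-0.1,0,0,0,0,0,0,-0.12,0,0,0,0,0])

```text
time: 18.15
tool_pos: [587.4, 91.9, 205.5]
tcp_rot: [-3.141, -0.005, -0.163]
contact_force: [5.6, -0.4, 4.4]
grip_width: 0.4
finger_force: 2.6
```

>>> step_arm(targets=[0,-0.025,0,0,0,0,0,0,-0.05,0,0,0,0,0,0,-0.075,0,0,0,0,0,0,-0.1,0,0,0,0,0,0,-0.125,0,0,0,0,0,0,-0.15,0,0,0,0,0])

```text
time: 18.9
tool_pos: [571.1, 94.6, 204.2]
tcp_rot: [3.142, -0.001, -0.162]
contact_force: [6.4, -1.3, 3.6]
grip_width: 0.6
finger_force: 3.3
```

>>> step_arm(targets=[0,-0.025,0,0,0,0,0,0,-0.05,0,0,0,0,0,0,-0.075,0,0,0,0,0,0,-0.1,0,0,0,0,0,0,-0.125,0,0,0,0,0])

```text
time: 19.52
tool_pos: [559.6, 96.5, 205.1]
tcp_rot: [-3.141, -0.003, -0.162]
contact_force: [6.4, -1.7, 6.1]
grip_width: 0.5
finger_force: 3.5
```

>>> step_arm(targets=[0,-0.025,0,0,0,0,0,0,-0.05,0,0,0,0,0,0,-0.075,0,0,0,0,0,0,-0.1,0,0,0,0,0,0,-0.125,0,0,0,0,0])

```text
time: 20.15
tool_pos: [546.0, 98.7, 204.3]
tcp_rot: [3.142, 0.0, -0.162]
contact_force: [1.9, -0.1, 4.0]
grip_width: 0.4
finger_force: 2.1
```

>>> step_arm(targets=[0,-0.02,0,0,0,0,0,0,-0.04,0,0,0,0,0,0,-0.06,0,0,0,0,0,0,-0.08,0,0,0,0,0])

```text
time: 20.65
tool_pos: [537.7, 100.0, 203.4]
tcp_rot: [3.141, 0.002, -0.162]
contact_force: [1.3, 0.6, -0.6]
grip_width: 0.2
finger_force: 0.3
```

Force has gone: the lid is probably past the snap point. Back off and look.

>>> step_arm(targets=[0,0,0,0,0,0,0,0,0.02,0,-0.2,0,0,0,0,0.02,0,-0.5,0,0,0,0,0.02,0,-0.8,0,0,0,0,0.02,0,-0.8,0,0,0,0,0.02,0,-0.8,0,0,0,0,0.02,0,-0.8,0,0,0,0,0.02,0,-0.8,0,0,0,0,0.02,0,-0.8,0,0,0,0,0.02,0,-0.8,0,0,0])

```text
time: 21.9
tool_pos: [540.4, 99.6, 283.9]
tcp_rot: [3.141, 0.0, -0.162]
contact_force: [-0.2, 0.3, 0.1]
grip_width: 0.6
finger_force: 0.0
```

```bash
python3 - <<'E'
from h import *
o=bot.get_obs(); print(o['time'],o['tool_pos'],o['contact_force'])
p,d,W,c=snap('side','s6.png'); b=p[150:270,180:350]; cv2.imwrite('pics/c6.png',cv2.resize(b,None,fx=4,fy=4))
cc=[c['fx'],c['fy'],c['cx'],c['cy']]; P=cloud(d,W,cc)
x=np.array([np.cos(-.1623),np.sin(-.1623)]); y=np.array([-x[1],x[0]]); D=P[...,:2]-[489.3,107.3]; X=D@x;Y=D@y
for a in range(-45,120,15):
    k=(abs(Y)<25)&(abs(X-a)<7)&(P[...,2]>90)&(P[...,2]<230); print(a,k.sum(),np.median(P[...,2][k]).round(1))
E
```

```text
21.9 [540.36832711  99.61700067 283.93469242] [-0.23705386  0.3308636   0.05592849]
-45 57 98.9
-30 50 99.2
-15 45 98.7
0 72 100.9
15 32 99.1
30 52 99.1
45 88 101.3
60 56 117.9
75 144 146.2
90 98 174.3
105 25 100.3
```

View pics/c6.png

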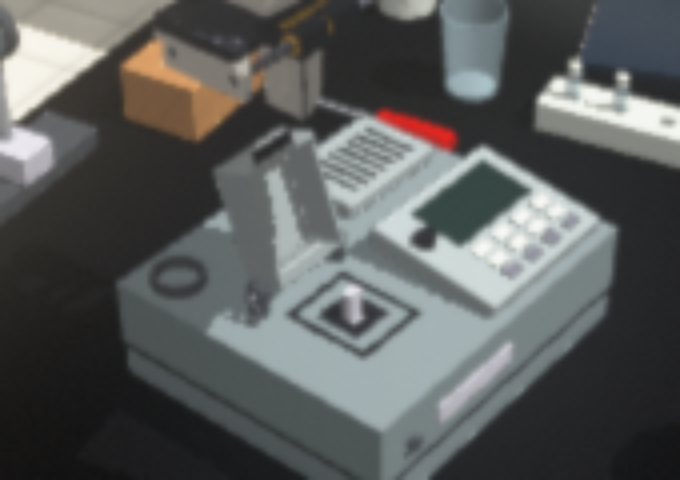

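The lid swung back open: it was just short of the snap point (~0.88 rad). Repeating with a push about 13 mm further.

>>> step_arm(targets=[0,0.4,0,0,0,0,0,0,0.7,0,0,0,0,0,0,0.925,0,0,0,0,0,0,0.925,0,0.4,0,0,0,0,0.925,0,0.7,0,0,0,0,0.925,0,0.8,0,0,0,0,0.925,0,0.8,0,0,0])

```text
time: 22.82
tool_pos: [631.7, 84.7, 204.2]
tcp_rot: [3.141, 0.0, -0.162]
contact_force: [-0.5, -0.1, 0.7]
grip_width: 0.3
finger_force: 0.0
```

>>> step_arm(targets=[0,-0.1,0,0,0,0,0,0,-0.2,0,0,0,0,0,0,-0.225,0,0,0,0,0,0,-0.25,0,0,0,0,0,0,-0.275,0,0,0,0,0,0,-0.3,0,0,0,0,0,0,-0.325,0,0,0,0,0,0,-0.35,0,0,0,0,0,0,-0.375,0,0,0,0,0,0,-0.4,0,0,0,0,0,0,-0.425,0,0,0,0,0,0,-0.45,0,0,0,0,0])

```text
time: 24.32
tool_pos: [588.9, 91.7, 205.5]
tcp_rot: [-3.141, -0.005, -0.163]
contact_force: [5.7, -0.5, 3.5]
grip_width: 0.3
finger_force: 2.7
```

>>> step_arm(targets=[0,-0.025,0,0,0,0,0,0,-0.05,0,0,0,0,0,0,-0.075,0,0,0,0,0,0,-0.1,0,0,0,0,0,0,-0.125,0,0,0,0,0,0,-0.15,0,0,0,0,0,0,-0.175,0,0,0,0,0,0,-0.2,0,0,0,0,0,0,-0.225,0,0,0,0,0,0,-0.25,0,0,0,0,0])

```text
time: 25.58
tool_pos: [563.7, 95.8, 205.0]
tcp_rot: [-3.141, -0.004, -0.162]
contact_force: [6.3, -1.4, 6.3]
grip_width: 0.2
finger_force: 3.7
```

>>> step_arm(targets=[0,-0.025,0,0,0,0,0,0,-0.05,0,0,0,0,0,0,-0.075,0,0,0,0,0,0,-0.1,0,0,0,0,0,0,-0.125,0,0,0,0,0,0,-0.15,0,0,0,0,0,0,-0.175,0,0,0,0,0,0,-0.2,0,0,0,0,0,0,-0.225,0,0,0,0,0,0,-0.25,0,0,0,0,0])

```text
time: 26.82
tool_pos: [537.0, 100.1, 203.4]
tcp_rot: [3.141, 0.002, -0.162]
contact_force: [0.9, 0.5, -0.9]
grip_width: 0.6
finger_force: 0.3
```

>>> step_arm(targets=[0,-0.02,0,0,0,0,0,0,-0.04,0,0,0,0,0,0,-0.06,0,0,0,0,0,0,-0.08,0,0,0,0,0,0,-0.1,0,0,0,0,0])

```text
time: 27.45
tool_pos: [527.9, 101.7, 204.1]
tcp_rot: [3.142, 0.0, -0.162]
contact_force: [-0.3, 0.4, 0.1]
grip_width: 0.8
finger_force: 0.0
```

```bash
python3 - <<'E'
from h import *
o=bot.get_obs(); print(o['time'],o['tool_pos'],o['contact_force'],o['finger_force'])
p,d,W,c=snap('side','s7.png'); cc=[c['fx'],c['fy'],c['cx'],c['cy']]; P=cloud(d,W,cc)
x=np.array([np.cos(-.1623),np.sin(-.1623)]); y=np.array([-x[1],x[0]]); D=P[...,:2]-[489.3,107.3]; X=D@x;Y=D@y
print((o['tool_pos'][:2]-[489.3,107.3])@x)
for a in range(-60,120,15):
    k=(abs(Y)<40)&(abs(X-a)<7)&(P[...,2]>90)&(P[...,2]<230); print(a,k.sum(),np.percentile(P[...,2][k],[50,90]).round(1))
E
```

```text
27.45 [527.91938536 101.66064513 204.09451609] [-0.31414479  0.35855728  0.13951708] 0.0
39.02311305355879
-60 90 [ 98.5 101.1]
-45 250 [112.1 135.2]
-30 115 [136.  138.9]
-15 113 [135.4 138.4]
0 107 [135.7 138.2]
15 111 [135.5 137.9]
30 222 [184.2 218.7]
45 126 [136.6 204.6]
60 4 [126.  129.3]
75 8 [99.2 99.8]
90 68 [ 99.4 101.1]
105 70 [ 98.6 100.7]
```

The lid has sprung shut (its roof is level, about 137 mm). Lifting clear and letting things settle.

>>> step_arm(targets=[0,0,0,-0.3,0,0,0,0,0,0,-0.6,0,0,0,0,0,0,-0.8,0,0,0,0,0,0,-0.8,0,0,0,0,0,0,-0.8,0,0,0,0,0,0,-0.8,0,0,0])

```text
time: 28.25
tool_pos: [527.6, 101.6, 282.9]
tcp_rot: [3.141, 0.002, -0.162]
contact_force: [0.9, 0.9, -0.7]
grip_width: 0.4
finger_force: 0.0
```

```bash
python3 -c "
from plant import bot
print(bot.close_job())"
```

```text
the job is handed in; nothing more can be done
None
```

The filter is seated on the holder floor (felt at about 16 N total on the wrist), and the lid sprang shut on its own on the second push, after the first stopped just short of the snap point and it fell back open; I handed the job in at about 28 s with no verdict returned.

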